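# Draw a bobbin from the sprung dispenser and load the winder

## Task

Load the bobbin winder: pull the dispenser's sprung slide by its black knob all the way out to its stop, so that one bobbin is pushed out onto the open deck, and let the slide go fully home again. Then put that bobbin over the winder's upright spindle and down until it sits flat on the seat, and let go. Draw only the one bobbin, keep the others in the magazine, and leave the other things on the table where they are.

Things in the scene. Friction and masses are not known exactly. Their poses are not given: they have to be found in the camera images.
- dispenser: bobbin dispenser, fixed: beech base 195 x 64 mm, top (deck) 24 mm above the table. Origin at table height under the bobbin delivery spot; x runs from the knob towards the magazine, z up. Base from x = -45 to +150 mm. Clear square magazine, 45 mm wide, centred at x = +60 mm, top 78 mm above the table, outlet 17 mm high towards -x. Lip 3.5 mm high at x = -43 to -39 mm, deck sides open
- slide (a joint): sprung slide, m: 0 home, 0.060 pulled fully out to its stop (dispenser's -x). The spring pulls back with 3 N at home, 7 N at the stop. Its pusher behind the magazine moves the lowest bobbin 60 mm along the deck to the delivery spot; as it goes home the next bobbin drops
- slide_knob (a point): grip point of the slide's black upright knob, a round post 18 mm in diameter whose top is 60 mm above the table; this point is on its axis, 46 mm above the table, 92 mm in front (-x) of the dispenser's origin when home. It moves with the slide; axes as the dispenser's
- outlet_spot (a point): point on the deck, 24 mm above the table, where a bobbin's underside is centred within about 3 mm once delivered
- magazine_floor (a point): point on the deck, 24 mm above the table, at the centre of the magazine
- bobbin_0: the lowest bobbin of the magazine at the start, the one to be drawn: plain aluminium bobbin, 34 mm outside diameter, 14 mm high, bore 12 mm, about 25 g. Origin at the centre of its underside, z along its axis
- bobbin_1: second bobbin from below in the magazine, same shape and origin
- bobbin_2: top bobbin in the magazine, same shape and origin
- winder: bobbin winder, fixed to the table: grey rounded housing 105 x 72 mm, top 30 mm above the table, with one upright steel spindle at its centre. Origin at table height under the spindle
- spindle_seat (a point): centre of the top of the winder's dark round seat (26 mm in diameter), 36 mm above the table, at the foot of the spindle; z up. The spindle is 8.5 mm in diameter and stands 26 mm above this point, its last 4 mm tapered
- thread_spool: white thread spool standing on the table, 35 mm in diameter, 58 mm high, origin at the centre of its underside; not to be moved
- bead_disc: flat round blue-violet bead box, 39 mm in diameter, 16 mm high, origin at the centre of its underside; not to be moved
- wax: round yellow beeswax cake, 38 mm in diameter, 13 mm high, origin at the centre of its underside; not to be moved
Mind the look-alikes: they are no part of the job. Leave any orange or red look-alike of the bobbin_2 alone.

How it is judged:
By the outcome, as a careful person would: the job done as asked, in the order asked, and still so for the second after the job is handed in, with the robot touching nothing.
It also fails if it takes over 53 s, if anything falls off the work surface, if the arm or the gripper's body presses on something with over 40 N, if the wrist force passes 120 N, or if a joint passes its speed limit or range.

## Robot

A 7-joint arm with a two-finger parallel gripper is mounted at the origin on a cart in front of the work surface, level with it; the furniture and walls round the work are solid. World frame = base frame: x ahead of the robot, y to its left, z up, the work surface at z = 0. Lengths are in m, angles in degrees, forces in N, time in s.
With the tool pointing down it reaches from about 0.425 to 0.875 m from the base axis. Payload 4.7 kg.
Tool frame: the origin (TCP) lies at the centre of the arm's flange, where the gripper is bolted on; the fingertips stand 182 mm ahead of it and the grasp point (between the pads) lies 164 mm ahead of it (env.grip_depth is the distance from the TCP to the grasp point, in m); z points along the fingers, y is the line along which they close (so a half turn about z gives the same grasp; the last joint's range is limited). The gripper opens to 87 mm and grips with 3 to 60 N. Pads are 19 mm wide; open, the fingers measure 117 mm over their backs; the gripper's body (75 mm by 190 mm) begins 51 mm behind the grasp point.
Start: joints at [66.927, 18.392, -4.016, 83.108, 1.295, 78.541, -3.26], TCP at [0.263, -0.594, 0.405] pointing down, gripper open.
Joint ranges: [-163.93, 163.93], [-17.29, 119.83], [-79.2, 71.16], [3.27, 140.29], [-89.18, 269.18], [5.43, 117.66], [-154.24, 154.24]. Speed limits (degrees/s): [147.25, 147.25, 180, 180, 180, 180, 180].

## Interface

Orientations are given as [roll, pitch, yaw] about the fixed x, y, z axes, in that order (R = Rz(yaw) Ry(pitch) Rx(roll)).
In Python, from cell import env gives the robot as it stands. The module is installed in compiled form; this text tells all that it offers.
- The arm moves only by the tool send_rows, never from a script. Its arguments are lists of equal length, an entry for each row: "xyz": the shift along the tool's x, y, z in m, a list of three; "rotation": the turn, a rotation vector about the tool's x, y, z in rad, a list of three; "jaw": the opening, from 0 (shut) to 1 (fully open). A call has 1 to 20 rows; each row shifts and turns the commanded pose from where the row before left it, along the tool's axes as they then stand; what a row does not reach is not made up. A row lasts 1/10 s, in which the tool goes at most 50 mm and 8.59 degrees, less where a joint would pass 70% of its speed; a pose out of reach is approached as far as the arm can. A call is refused whole if a number of a shift passes 0.05 or a number of a turn 0.15, either way. A call with a gripper value outside its range is refused whole. The fingers move at their own pace and stop on an object; "newtons" is the grip in N (left out, the last holds). Time passes only in rows, so rows that do not move let the fingers close. It gives the time, the measured TCP pose, the force, the opening and the grip force at its end, in the units of the state.
- env.get_obs(): the state, without advancing time (a new reading comes with each control period).
- env.read_camera(name): name is "scene" or "top"; returns a dict with "image" (400x640x3 uint8, blue, green, red), "fx", "fy", "cx", "cy" (pixels), "R" (3x3) and "t" (3): a world point X has camera coordinates R X + t. Camera axes: x right, y down, z forward; pixel columns grow to the right and rows downward; lengths in m; the calibration is good to about 2 mm. A picture is of the moment at which its call begins. There is no depth.
- env.sign_off(): hands the job in; it is judged then, once.
The state is a dict: "time_s": time; "qpos": joint angles; "joint_velocities": joint speeds; "effort": joint torques, N m; "tool_pos": TCP position; "tool_rot": TCP orientation; "force": force on the tool from outside, world axes, zero at the start; "wrist_torque": the same for the moment, N m; "grip_width": finger opening in m; "grasp_force": force on a finger pad.
Only numpy, scipy, OpenCV 4.12 (cv2) and the standard library are available. Lean on these libraries where they do the work, as an engineer would, in place of code of your own. Each camera call takes 0.05 s, during which the arm holds its last target. There are 200 camera calls.

## Working session

There is one attempt and no reset: what is moved stays moved. The work goes in short steps, Python scripts to look and compute and a tool call to move; the robot and the scene stay as the last step left them, time stands still between calls to the robot, and variables do not carry over. Pictures are saved under pics/ and viewed, at most 10 in all, crops included, and the job is handed in when it is done.

Besides the shell and the picture viewer there is one more tool, called as a command line: name --argument value ..., lists and objects as JSON in quotes. send_rows: Moves the arm, as the interface text tells. Its arguments: {"type":"object","properties":{"xyz":{"type":"array"},"rotation":{"type":"array"},"jaw":{"type":"array"},"newtons":{"type":"number"}},"required":["xyz","rotation","jaw"]}

```bash
mkdir -p pics
python3 - <<'E'
from cell import env
import cv2
o=env.get_obs();print(o)
for n in("scene","top"):
    c=env.read_camera(n);cv2.imwrite(f"pics/{n}0.png",c["image"]);print(n,{k:c[k] for k in c if k!="image"})
E
```

```text
{'time_s': 0.0, 'qpos': array([66.92860837, 18.44031333, -4.01579906, 83.17479437,  1.29539041,
       78.54081965, -3.25972257]), 'joint_velocities': array([ 0.06812446, -0.09034152,  0.0313449 ,  0.03355276,  0.03142293,
        0.17026077, -0.08677451]), 'effort': array([ 4.57984570e-04, -4.91288924e+01, -4.03176695e-01, -3.12527132e+01,
       -6.37075701e-02,  4.36913827e-02,  1.61821740e-04]), 'tool_pos': array([ 0.26301616, -0.59418786,  0.40364795]), 'tool_rot': array([-1.79889339e+02,  6.03847994e-03,  2.38817541e+01]), 'force': array([ 0.41634584, -0.77407529,  0.03936574]), 'wrist_torque': array([0.015563  , 0.02905103, 0.00277267]), 'grasp_force': 0.0, 'grip_width': 0.08706247999910603}
scene {'fx': 415.35720143292843, 'fy': 415.35720143292843, 'cx': 325.17508729344286, 'cy': 195.31821280392174, 'R': array([[-0.87744635, -0.47961454, -0.00760208],
       [-0.35157975,  0.6538287 , -0.66999979],
       [ 0.3263121 , -0.58521613, -0.74232237]]), 't': array([0.55797457, 0.24558024, 0.75485284])}
top {'fx': 479.95832532669925, 'fy': 479.95832532669925, 'cx': 317.67552985180674, 'cy': 209.6336622207699, 'R': array([[ 1.35291423e-03, -9.99982701e-01, -5.72421999e-03],
       [-9.92917178e-01, -6.63267413e-04, -1.18806727e-01],
       [ 1.18800875e-01,  5.84441166e-03, -9.92900899e-01]]), 't': array([0.01472413, 0.60060422, 1.22150411])}
```

View pics/scene0.png

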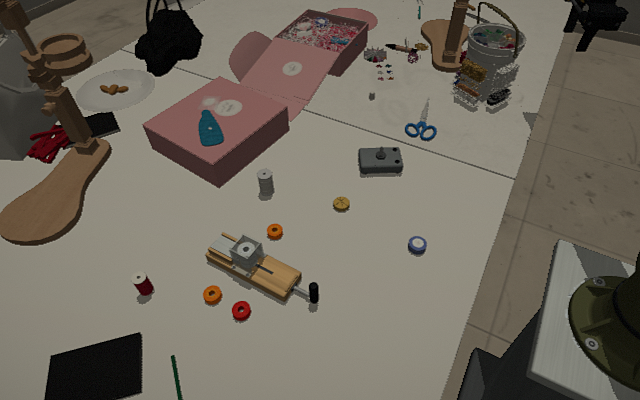

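View pics/top0.png

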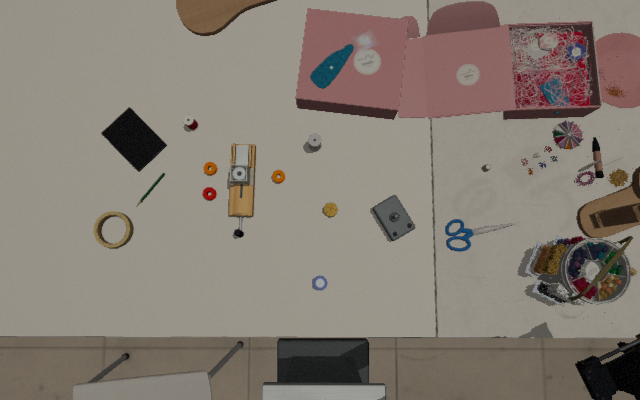

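The scene view shows the dispenser around (255,265), its knob at (314,292) and the winder at (381,158). In the top view the knob is at (238,233), the magazine at (239,173) and the winder at (393,217). Next I'll zoom in to get exact pixels.

Run:
```python
import cv2,numpy as np
t=cv2.imread("pics/top0.png");s=cv2.imread("pics/scene0.png")
def crop(im,x,y,w,h,k):return cv2.resize(im[y:y+h,x:x+w],None,fx=k,fy=k,interpolation=cv2.INTER_CUBIC)
a=crop(t,190,138,100,105,4);b=crop(t,360,185,66,66,4);
c=crop(s,200,225,125,80,3);d=crop(s,350,138,60,45,6)
o=np.zeros((600,800,3),np.uint8)
for im,x,y in((a,0,0),(b,410,0),(d[:270],410,270)):
    im=im[:600-y,:800-x];o[y:y+im.shape[0],x:x+im.shape[1]]=im
cv2.imwrite("pics/c1.png",o)
cv2.imwrite("pics/c2.png",crop(s,200,225,130,90,6))
```

```text
(no output)
```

View pics/c1.png

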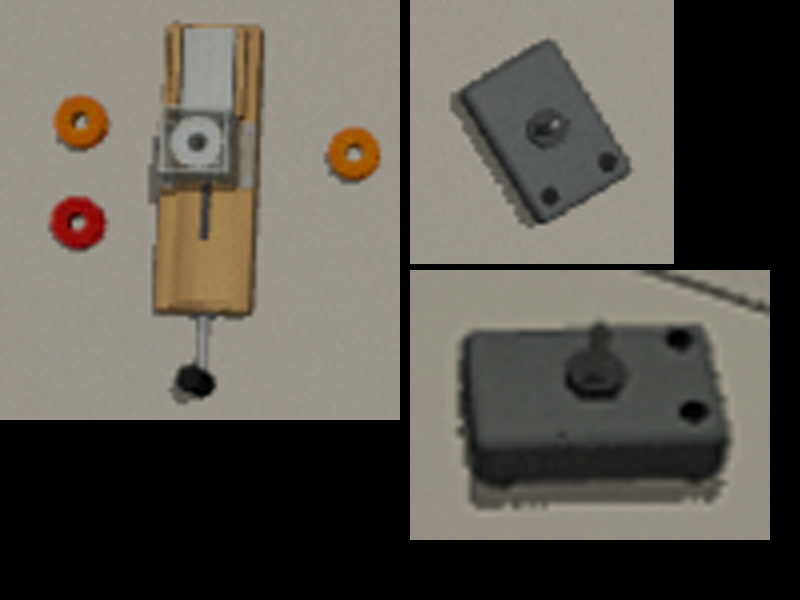

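View pics/c2.png

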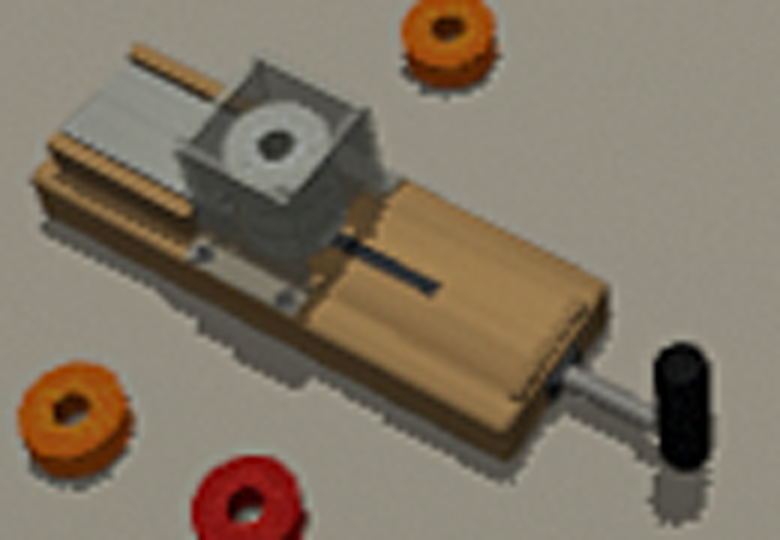

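The crops show the deck corners, bobbin_2's top ring at (197,141) and the knob in c1. The seat disc is at about (547,128) in c1's upper-right panel and (597,370) in its lower-right panel. I'll cast rays next.

```bash
cat > h.py <<'E'
import numpy as np,cv2
K={}
def cam(n):
    from cell import env
    c=env.read_camera(n);return c
def ray(c,u,v,z):
    R,t=np.array(c["R"]),np.array(c["t"]);C=-R.T@t
    d=R.T@np.array([(u-c["cx"])/c["fx"],(v-c["cy"])/c["fy"],1]);return C+d*(z-C[2])/d[2]
def proj(c,X):
    p=c["R"]@np.array(X)+c["t"];return np.array([c["fx"]*p[0]/p[2]+c["cx"],c["fy"]*p[1]/p[2]+c["cy"]])
E
python3 - <<'E'
from h import *
T=cam("top");S=cam("scene")
f=lambda X,Y,ox,oy,k:((X+.5)/k-.5+ox,(Y+.5)/k-.5+oy)
r=lambda c,p,z:ray(c,*p,z).round(4)
for p in((155,313),(251,315),(263,27),(165,25)):print("deckT",r(T,f(*p,190,138,4),.024))
for p in((505,432),(608,288),(36,180),(135,45)):print("deckS",r(S,f(*p,200,225,6),.024))
print("b2T",r(T,f(197,141,190,138,4),.066),"b2S",r(S,f(277,141,200,225,6),.066))
print("seatT",r(T,f(547-410,128,360,185,4),.036),"seatS",r(S,f(597-410,370-270,350,138,6),.036))
print("knob top S",r(S,f(684,362,200,225,6),.06))
# masks
def blob(im,x,y,w,h,lo,hi):
    g=im[y:y+h,x:x+w].max(2);m=((g>=lo)&(g<=hi)).astype(np.uint8)
    n,l,s,c=cv2.connectedComponentsWithStats(m);i=1+s[1:,4].argmax();return c[i]+[x,y],s[i]
for n,c,b in(("T",T,(228,224,24,20)),("S",S,(303,278,25,30))):
    p,s=blob(c["image"],*b,0,35);print("knob",n,p,s)
    for z in(.03,.04,.046,.06):print(z,r(c,p,z))
for n,c,b,z in(("T",T,(365,190,60,60),.03),):
    im=c["image"];x,y,w,h=b;g=im[y:y+h,x:x+w].max(2);m=(g<125).astype(np.uint8)
    m=cv2.morphologyEx(m,cv2.MORPH_CLOSE,np.ones((5,5)))
    cs,_=cv2.findContours(m,0,1);q=cv2.minAreaRect(max(cs,key=cv2.contourArea));print("winder",q,[r(c,a+[x,y],.03) for a in cv2.boxPoints(q)],r(c,(q[0][0]+x,q[0][1]+y),.03))
# cams
for c in(T,S):print(-c["R"].T@c["t"])
# colored things at their height
for n,p,z in(("wax",(330,210),.013),("bead",(319.5,283),.016),("spool",(314.5,139),.058),("orangeR",(278.5,176.5),.014),("red",(209.5,194),.014)):print(n,r(T,p,z))
from cell import env
print(env.grip_depth)
E
```

```text
deckT [0.5852 0.2514 0.024 ]
deckT [0.584  0.1879 0.024 ]
deckT [0.7787 0.1833 0.024 ]
deckT [0.7801 0.2493 0.024 ]
deckS [0.5853 0.2543 0.024 ]
deckS [0.5836 0.1943 0.024 ]
deckS [0.7758 0.2503 0.024 ]
deckS [0.7819 0.1888 0.024 ]
b2T [0.6925 0.2188 0.066 ] b2S [0.6904 0.2193 0.066 ]
seatT [ 0.5823 -0.1838  0.036 ] seatS [ 0.5791 -0.1821  0.036 ]
knob top S [0.5371 0.2237 0.06  ]
knob T [238.5 233. ] [ 7  6  8  7 46]
0.03 [0.5395 0.2227 0.03  ]
0.04 [0.5388 0.221  0.04  ]
0.046 [0.5384 0.2199 0.046 ]
0.06 [0.5374 0.2175 0.06  ]
knob S [313.32919255 292.37888199] [  6   4   9  22 161]
0.03 [0.539 0.223 0.03 ]
0.04 [0.536  0.2277 0.04  ]
0.046 [0.5342 0.2305 0.046 ]
0.06 [0.53  0.237 0.06 ]
winder ((27.021347045898438, 28.125843048095703), (40.43607711791992, 31.38180923461914), 58.570438385009766) [array([ 0.6029, -0.1173,  0.03  ]), array([ 0.6465, -0.1884,  0.03  ]), array([ 0.5552, -0.2419,  0.03  ]), array([ 0.5123, -0.1712,  0.03  ])] [ 0.579  -0.1798  0.03  ]
[0.45121457 0.00798327 1.28427263]
[0.32961617 0.54879737 0.72912463]
wax [ 0.6024 -0.0174  0.013 ]
bead [0.4099 0.0104 0.016 ]
spool [0.7843 0.0238 0.058 ]
orangeR [0.6929 0.1209 0.014 ]
red [0.6452 0.3054 0.014 ]
0.1635
```

send_rows --xyz '[[0,0,0],[0,0,0],[0,0,0],[0.03,-0.03,0],[0.03,-0.03,0],[0.03,-0.03,0],[0.03,-0.03,0],[0.03,-0.03,0],[0.03,-0.04,0],[0.03,-0.04,0],[0.03,-0.04,0],[0.03,-0.04,0],[0,-0.045,0],[0,-0.045,0],[0,-0.045,0],[0,-0.045,0],[0,-0.045,0],[0,-0.045,0],[0,-0.045,0],[0,-0.045,0]]' --rotation '[[0,0,0.145],[0,0,0.145],[0,0,0.145],[0,0,0],[0,0,0],[0,0,0],[0,0,0],[0,0,0],[0,0,0],[0,0,0],[0,0,0],[0,0,0],[0,0,0],[0,0,0],[0,0,0],[0,0,0],[0,0,0],[0,0,0],[0,0,0],[0,0,0]]' --jaw '[0.6,0.6,0.6,0.6,0.6,0.6,0.6,0.6,0.6,0.6,0.6,0.6,0.6,0.6,0.6,0.6,0.6,0.6,0.6,0.6]' --newtons 40

```text
time_s: 2.2
tool_pos: [0.5449, 0.0723, 0.4048]
tool_rot: [180.0, -0.0, -1.1]
force: [1.1, -0.7, -0.2]
grip_width: 0.0526
grasp_force: 0.0
```

```bash
cat >> h.py <<'E'
def togo(x,y,zgrip,yaw):
    from cell import env
    from scipy.spatial.transform import Rotation as Ro
    o=env.get_obs();A=Ro.from_euler('xyz',o["tool_rot"],degrees=True);B=Ro.from_euler('xyz',[180,0,yaw],degrees=True)
    g=o["tool_pos"]+A.apply([0,0,env.grip_depth])
    print("t",o["time_s"],"grip",g.round(4),"rot",o["tool_rot"].round(2),"d_tool",A.inv().apply(np.array([x,y,zgrip])-g).round(4),"d in target frame",B.inv().apply(np.array([x,y,zgrip])-g).round(4),"rv",(A.inv()*B).as_rotvec().round(4),"F",o["force"].round(1),"w",round(o["grip_width"],4),"gf",o["grasp_force"])
E
python3 -c "
from h import *
togo(.538,.222,.046,-1)"
```

```text
t 2.2 grip [0.5449 0.0723 0.2413] rot [ 1.7998e+02 -2.0000e-02 -1.0600e+00] d_tool [-0.0098 -0.1497  0.1952] d in target frame [-0.0095 -0.1496  0.1953] rv [ 0.0004 -0.0003 -0.001 ] F [ 1.1 -0.7 -0.2] w 0.0526 gf 0.0
```

send_rows --xyz '[[-0.01,-0.04,0],[0,-0.04,0.02],[0,-0.04,0.04],[0,-0.03,0.04],[0,0,0.03],[0,0,0]]' --rotation '[[0,0,0],[0,0,0],[0,0,0],[0,0,0],[0,0,0],[0,0,0]]' --jaw '[0.6,0.6,0.6,0.6,0.6,0.6]'

```text
time_s: 2.8
tool_pos: [0.5357, 0.2161, 0.2746]
tool_rot: [179.8, 0.5, -0.9]
force: [-0.3, -0.2, 0.1]
grip_width: 0.0521
grasp_force: 0.0
```

```bash
python3 -c "
from h import *
togo(.538,.222,.046,-1)
im=np.hstack([cam('scene')['image'][200:330,190:350],cam('top')['image'][140:270,180:300]])
cv2.imwrite('pics/d1.png',cv2.resize(im,None,fx=2.8,fy=2.8))"
```

```text
t 2.8 grip [0.5342 0.2157 0.1111] rot [179.83   0.52  -0.9 ] d_tool [ 0.0043 -0.0066  0.0651] d in target frame [ 0.0037 -0.0064  0.0651] rv [0.0029 0.009  0.0017] F [-0.3 -0.2  0.1] w 0.0521 gf 0.0
```

View pics/d1.png

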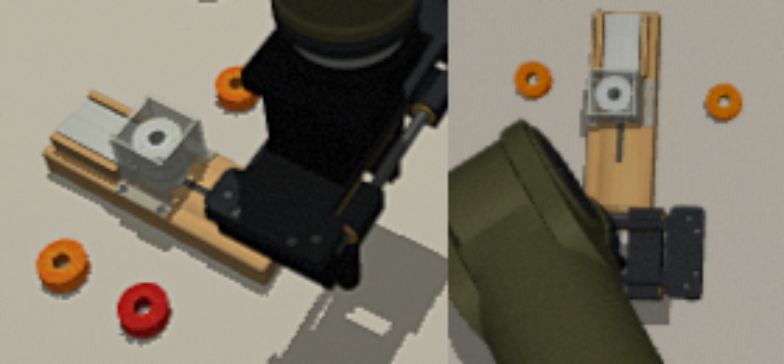

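The gripper sits above the knob area and nothing is touching. Next I descend, close, and check the hold.

send_rows --xyz '[[0.004,-0.006,0.02],[0,0,0.02],[0,0,0.02],[0,0,0.005],[0,0,0],[0,0,0],[0,0,0],[0,0,0],[0,0,0],[0,0,0],[0,0,0]]' --rotation '[[0,0,0],[0,0,0],[0,0,0],[0,0,0],[0,0,0],[0,0,0],[0,0,0],[0,0,0],[0,0,0],[0,0,0],[0,0,0]]' --jaw '[0.6,0.6,0.6,0.6,0.6,0,0,0,0,0,0]' --newtons 40

```text
time_s: 4.0
tool_pos: [0.542, 0.2223, 0.2145]
tool_rot: [-180.0, -0.0, -1.0]
force: [1.0, -0.2, 0.7]
grip_width: 0.0169
grasp_force: 40.0
```

```bash
python3 -c "
from h import *
togo(.538,.222,.046,-1)"
```

```text
t 4.0 grip [0.5421 0.2224 0.051 ] rot [-1.7998e+02 -2.0000e-02 -1.0300e+00] d_tool [-0.0041  0.0005  0.005 ] d in target frame [-0.0041  0.0005  0.005 ] rv [-0.0004 -0.0003 -0.0005] F [ 1.  -0.2  0.7] w 0.0169 gf 39.99988542404026
```

send_rows --xyz '[[-0.003,0,0],[-0.005,0,0],[-0.005,0,0],[-0.005,0,0],[-0.005,0,0],[-0.005,0,0],[-0.005,0,0],[-0.005,0,0],[-0.005,0,0],[-0.005,0,0],[-0.005,0,0],[-0.005,0,0],[-0.002,0,0],[0,0,0]]' --rotation '[[0,0,0],[0,0,0],[0,0,0],[0,0,0],[0,0,0],[0,0,0],[0,0,0],[0,0,0],[0,0,0],[0,0,0],[0,0,0],[0,0,0],[0,0,0],[0,0,0]]' --jaw '[0,0,0,0,0,0,0,0,0,0,0,0,0,0]'

```text
time_s: 5.4
tool_pos: [0.4831, 0.2234, 0.2146]
tool_rot: [-179.9, -0.3, -1.0]
force: [7.0, 2.2, -5.5]
grip_width: 0.0171
grasp_force: 40.0
```

```bash
python3 -c "
from h import *
togo(.478,.222,.051,-1)
im=np.hstack([cam('scene')['image'][200:330,190:350],cam('top')['image'][140:270,180:300]])
cv2.imwrite('pics/d2.png',cv2.resize(im,None,fx=2.8,fy=2.8))"
```

```text
t 5.4 grip [0.4838 0.2237 0.0511] rot [-179.88   -0.25   -1.04] d_tool [-0.0058  0.0018  0.0001] d in target frame [-0.0058  0.0018  0.0001] rv [-0.002  -0.0044 -0.0008] F [ 7.   2.2 -5.5] w 0.0171 gf 40.0013740605209
```

View pics/d2.png

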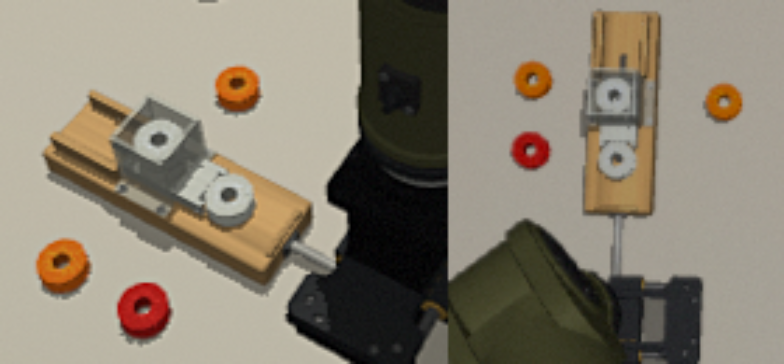

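The bobbin is out on the deck (top panel 617,160). The slide has travelled about 58 mm at 7 N, so it's just short of the stop. I'll pull a little more until the force rises.

send_rows --xyz '[[-0.003,0,0],[-0.003,0,0],[0,0,0],[0,0,0]]' --rotation '[[0,0,0],[0,0,0],[0,0,0],[0,0,0]]' --jaw '[0,0,0,0]'

```text
time_s: 5.9
tool_pos: [0.4799, 0.223, 0.2147]
tool_rot: [-179.7, -0.7, -1.1]
force: [16.8, 3.6, -16.3]
grip_width: 0.0171
grasp_force: 40.0
```

```bash
python3 -c "
from h import *
togo(.5421,.222,.051,-1)"
```

```text
t 5.9 grip [0.4818 0.2237 0.0512] rot [-179.73   -0.67   -1.11] d_tool [0.0603 0.0005 0.0009] d in target frame [0.0603 0.0006 0.0002] rv [-0.0046 -0.0116 -0.0018] F [ 16.8   3.6 -16.3] w 0.0171 gf 40.01368690514937
```

That's the stop: 60 mm of travel and the force jumped to 17 N. Now I ease the slide home, release and rise.

send_rows --xyz '[[0.004,0,0],[0.006,0,0],[0.006,0,0],[0.006,0,0],[0.006,0,0],[0.006,0,0],[0.006,0,0],[0.006,0,0],[0.006,0,0],[0.006,0,0],[0.005,0,0],[0.002,0,0],[0,0,0],[0,0,0],[0,0,0],[0,0,0],[0,0,-0.02],[0,0,-0.04],[0,0,-0.04],[0,0,0]]' --rotation '[[0,0,0],[0,0,0],[0,0,0],[0,0,0],[0,0,0],[0,0,0],[0,0,0],[0,0,0],[0,0,0],[0,0,0],[0,0,0],[0,0,0],[0,0,0],[0,0,0],[0,0,0],[0,0,0],[0,0,0],[0,0,0],[0,0,0],[0,0,0]]' --jaw '[0,0,0,0,0,0,0,0,0,0,0,0,0,0.6,0.6,0.6,0.6,0.6,0.6,0.6]'

```text
time_s: 7.9
tool_pos: [0.5423, 0.2228, 0.32]
tool_rot: [-179.9, -0.5, -1.1]
force: [0.3, -0.0, 0.3]
grip_width: 0.0515
grasp_force: 0.0
```

Run:
```python
from h import *
togo(.6305,.2205,.046,-1)
S=cam('scene');T=cam('top')
im=np.hstack([S['image'][200:330,190:350],T['image'][140:270,180:300]])
cv2.imwrite('pics/d3.png',cv2.resize(im,None,fx=2.8,fy=2.8))
from cell import env
```

```text
t 7.9 grip [0.5437 0.2231 0.1565] rot [-179.88   -0.48   -1.06] d_tool [0.0859 0.0013 0.1112] d in target frame [0.0868 0.0011 0.1105] rv [-0.002  -0.0084 -0.001 ] F [ 0.3 -0.   0.3] w 0.0515 gf 0.0
```

View pics/d3.png

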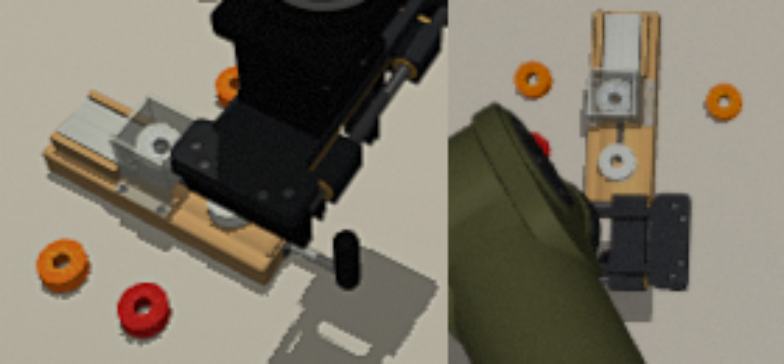

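The slide is home and the bobbin stays on the deck (top panel 617,160). The stack dropped by one. Next I measure the bobbin.

Run:
```python
from h import *
T=cam('top');S=cam('scene')
im=T['image'].astype(int);b=(slice(186,209),slice(228,254))
sat=im.max(2)-im.min(2);m=((sat<35)&(im.max(2)>120))[b].astype(np.uint8)
n,l,s,c=cv2.connectedComponentsWithStats(m);i=1+s[1:,4].argmax();print(s[i],c[i])
cs,_=cv2.findContours((l==i).astype(np.uint8),0,1);(x,y),r=cv2.minEnclosingCircle(max(cs,key=cv2.contourArea))
x+=228;y+=186;p=ray(T,x,y,.038);print((x,y,r),p,"dia",2*r*(1.246/480));togo(p[0],p[1],.0455,-1)
im=S['image'];g=im[276:311,300:330].max(2)<35
n,l,s,c=cv2.connectedComponentsWithStats(g.astype(np.uint8));i=1+s[1:,4].argmax();print("knobS",c[i]+[300,276],s[i])
```

```text
[  6   5  13  14 121] [12.07438017 11.53719008]
(240.16233730316162, 197.5779218673706, 6.679927349090576) [0.63207394 0.2188786  0.038     ] dia 0.03467995615402857
t 8.1 grip [0.5399 0.2211 0.1494] rot [ 1.799e+02  1.500e-01 -1.060e+00] d_tool [0.0925 0.0003 0.1036] d in target frame [0.0922 0.0006 0.1039] rv [ 0.0017  0.0027 -0.001 ] F [-0.2 -0.9 -1.1] w 0.0522 gf 0.0
knobS [313.32704403 292.26415094] [  9   6   9  21 159]
```

send_rows --xyz '[[0.03,0,0],[0.03,0,0],[0.02,0,0],[0.011,0,0],[0,0,0.03],[0,0,0.03],[0,0,0.02],[0,0,0.01],[0,0,0],[0,0,0],[0,0,0]]' --rotation '[[0,0,0],[0,0,0],[0,0,0],[0,0,0],[0,0,0],[0,0,0],[0,0,0],[0,0,0],[0,0,0],[0,0,0],[0,0,0]]' --jaw '[0.6,0.6,0.6,0.6,0.6,0.6,0.6,0.6,0.6,0.6,0.6]'

```text
time_s: 9.2
tool_pos: [0.6325, 0.2208, 0.2259]
tool_rot: [-180.0, -0.1, -1.0]
force: [-0.2, 0.1, -1.1]
grip_width: 0.0517
grasp_force: 0.0
```

```bash
python3 -c "
from h import *
togo(.632,.219,.0455,-1)"
```

```text
t 9.2 grip [0.6328 0.2209 0.0624] rot [-1.7996e+02 -1.3000e-01 -1.0400e+00] d_tool [-0.0008  0.0019  0.0169] d in target frame [-0.0008  0.0019  0.0169] rv [-0.0007 -0.0022 -0.0006] F [-0.2  0.1 -1.1] w 0.0517 gf 0.0
```

send_rows --xyz '[[-0.001,0.001,0.01],[0,0,0.007],[0,0,0],[0,0,0],[0,0,0],[0,0,0],[0,0,0],[0,0,0],[0,0,0]]' --rotation '[[0,0,0],[0,0,0],[0,0,0],[0,0,0],[0,0,0],[0,0,0],[0,0,0],[0,0,0],[0,0,0]]' --jaw '[0.6,0.6,0.6,0.6,0.3,0.3,0.3,0.3,0.3]' --newtons 15

```text
time_s: 10.1
tool_pos: [0.631, 0.2194, 0.2073]
tool_rot: [180.0, 0.0, -1.0]
force: [0.3, 0.0, -0.5]
grip_width: 0.0336
grasp_force: 15.0
```

```bash
python3 -c "
from h import *
togo(.5805,-.1825,.13,-1)"
```

```text
t 10.1 grip [0.6309 0.2193 0.0438] rot [ 1.7999e+02  1.0000e-02 -1.0400e+00] d_tool [-0.0431  0.4027 -0.0862] d in target frame [-0.0434  0.4027 -0.0862] rv [ 0.0002  0.0001 -0.0007] F [ 0.3  0.  -0.5] w 0.0336 gf 14.999962449073792
```

send_rows --xyz '[[0,0,-0.02],[0,0,-0.03],[0,0,-0.03],[0,0.02,0],[-0.005,0.04,0],[-0.008,0.04,0],[-0.01,0.04,0],[-0.01,0.04,0],[-0.01,0.04,0],[0,0.04,0],[0,0.04,0],[0,0.04,0],[0,0.03,0],[0,0.02,0],[0,0.01,0],[0,0,0],[0,0,0],[0,0,0]]' --rotation '[[0,0,0],[0,0,0],[0,0,0],[0,0,0],[0,0,0],[0,0,0],[0,0,0],[0,0,0],[0,0,0],[0,0,0],[0,0,0],[0,0,0],[0,0,0],[0,0,0],[0,0,0],[0,0,0],[0,0,0],[0,0,0]]' --jaw '[0,0,0,0,0,0,0,0,0,0,0,0,0,0,0,0,0,0]'

```text
time_s: 11.9
tool_pos: [0.5811, -0.1776, 0.2875]
tool_rot: [-180.0, -0.0, -0.9]
force: [-0.2, -0.4, -0.3]
grip_width: 0.0335
grasp_force: 15.0
```

Run:
```python
from h import *
togo(.5805,-.1825,.1,-1)
S=cam('scene');T=cam('top')
cv2.imwrite('pics/sw.png',S['image']);cv2.imwrite('pics/tw.png',T['image'])
a=cv2.resize(S['image'][110:200,330:430],None,fx=4,fy=4,interpolation=2);b=cv2.resize(T['image'][170:260,345:445],None,fx=4,fy=4,interpolation=2)
cv2.imwrite('pics/e1.png',np.hstack([a,b]))
```

```text
t 11.9 grip [ 0.5811 -0.1775  0.124 ] rot [-1.7995e+02 -1.0000e-02 -8.8000e-01] d_tool [-0.0005  0.0051  0.024 ] d in target frame [-0.0005  0.005   0.024 ] rv [-0.0008 -0.0002  0.0021] F [-0.2 -0.4 -0.3] w 0.0335 gf 15.000078231096268
```

View pics/e1.png

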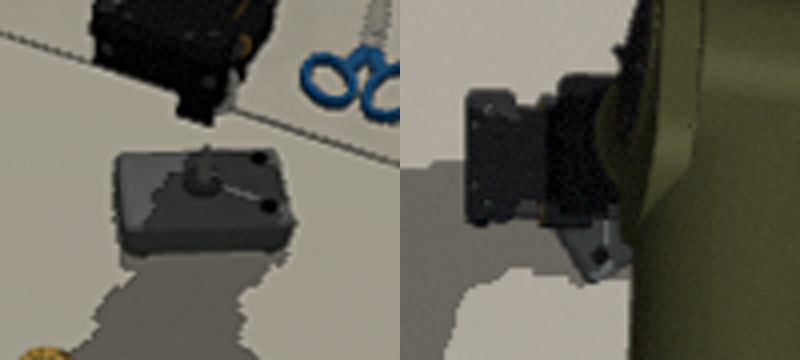

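The bobbin hangs above the winder and to its left in the scene view. The arm hides the spindle in the top view. I'll refine the spindle position from the first, unobstructed pictures.

Run:
```python
from h import *
T=cam('top');S=cam('scene')
t=cv2.imread('pics/top0.png').mean(2).round().astype(int);s=cv2.imread('pics/scene0.png').mean(2).round().astype(int)
print("top cols 386..402");[print(v,t[v,386:403]) for v in range(208,226)]
print("scene cols 373..390");[print(v,s[v,373:391]) for v in range(143,167)]
for X in((.5805,-.1825,.036),(.5805,-.1825,.062)):print(proj(T,X),proj(S,X))
```

```text
top cols 386..402
208 [90 90 90 90 89 91 89 87 87 87 89 87 90 86 91 86 84]
209 [89 89 93 90 91 90 89 88 88 90 88 89 90 88 86 87 87]
210 [91 92 90 91 91 87 87 88 88 88 90 88 88 87 88 88 87]
211 [90 93 91 91 90 87 88 89 89 89 90 87 87 86 89 91 87]
212 [90 92 91 89 90 89 81 73 70 65 77 86 89 89 89 88 87]
213 [91 89 90 90 90 67 63 64 62 60 65 67 87 89 90 86 90]
214 [92 91 91 91 73 65 63 65 66 58 60 62 76 84 87 89 89]
215 [ 90  92  89  65  56  59  63  62  54  78 122  79  66  56  81  90  87]
216 [ 89  90  91  55  61  45  39  40  43  96 115  76  64  70  86  88  89]
217 [89 92 92 49 62 42 29 37 43 55 65 62 64 74 84 88 89]
218 [91 93 90 55 55 33 33 32 37 50 62 63 65 77 86 86 86]
219 [89 94 86 62 45 58 60 64 63 64 61 61 70 86 86 87 87]
220 [91 89 91 87 54 40 59 63 63 64 66 67 75 85 88 90 89]
221 [90 92 90 88 87 73 43 49 59 60 73 87 87 89 90 87 87]
222 [88 90 90 88 91 87 85 73 83 89 85 88 90 89 88 89 88]
223 [90 89 89 89 87 89 90 88 90 89 87 91 91 88 89 89 88]
224 [91 91 91 90 92 90 91 93 89 88 89 89 88 87 90 87 91]
225 [90 92 92 90 92 90 91 88 90 89 90 88 88 89 89 88 89]
scene cols 373..390
14
[... 939 characters left out ...]
73 28 13 29 44 49 50 49 43 25 50 81 76 72 75 75]
158 [76 78 81 75 33 12 16  9 12 12 13 36 74 80 77 76 74 76]
159 [78 78 79 80 72 41 40 36 40 41 40 60 82 79 77 76 77 76]
160 [79 79 79 79 81 82 84 85 84 83 81 79 76 78 77 78 78 78]
161 [77 76 77 78 79 78 79 78 80 78 77 76 78 78 77 78 76 77]
162 [76 77 77 79 78 77 79 79 77 75 76 78 76 77 75 78 78 77]
163 [80 79 77 80 79 80 79 78 78 79 79 78 81 79 78 78 77 78]
164 [80 77 76 78 78 80 79 78 80 79 78 78 78 79 79 78 80 79]
165 [76 65 51 74 73 73 72 70 70 67 69 70 70 70 69 69 69 67]
166 [63 63 66 60 63 64 62 58 61 59 61 59 60 58 58 55 54 54]
[393.40269288 217.31349123] [380.26905877 153.97712628]
[394.93668292 216.26749211] [381.24536124 145.98411189]
```

send_rows --xyz '[[0,0,0],[0,0,0],[0,0,0],[0,0,0],[0,0,0],[0,0,0],[0,0,0],[0,0,0],[0,0,0],[0,0.005,0.01],[0,0,0.01],[0,0,0],[0,0,0],[0,0,0]]' --rotation '[[0,0,0.135],[0,0,0.135],[0,0,0.135],[0,0,0.135],[0,0,0.135],[0,0,0.135],[0,0,0.135],[0,0,0.135],[0,0,0.135],[0,0,0],[0,0,0],[0,0,0],[0,0,0],[0,0,0]]' --jaw '[0,0,0,0,0,0,0,0,0,0,0,0,0,0]'

```text
time_s: 13.5
tool_pos: [0.5762, -0.1814, 0.2675]
tool_rot: [-180.0, -0.0, -70.6]
force: [0.4, 0.3, -0.1]
grip_width: 0.0338
grasp_force: 15.0
```

Run:
```python
from h import *
from cell import env
togo(.582,-.184,.09,-71)
print(env.get_obs()["qpos"].round(1))
S=cam('scene');T=cam('top')
cv2.imwrite('pics/sw2.png',S['image']);cv2.imwrite('pics/tw2.png',T['image'])
a=cv2.resize(S['image'][110:200,340:415],None,fx=6,fy=6,interpolation=2);b=cv2.resize(T['image'][170:305,370:458],None,fx=4,fy=4,interpolation=2)
cv2.imwrite('pics/e2.png',np.hstack([a,b[:540]])[:, :800])
```

```text
t 13.5 grip [ 0.5762 -0.1814  0.104 ] rot [-1.7998e+02 -1.0000e-02 -7.0610e+01] d_tool [ 0.0044 -0.0046  0.014 ] d in target frame [ 0.0044 -0.0046  0.014 ] rv [-0.0003 -0.0001  0.0069] F [ 0.4  0.3 -0.1] w 0.0338 gf 14.999878853559494
[  26.4   19.3  -13.6   98.7    5.    62.6 -149.5]
```

View pics/e2.png

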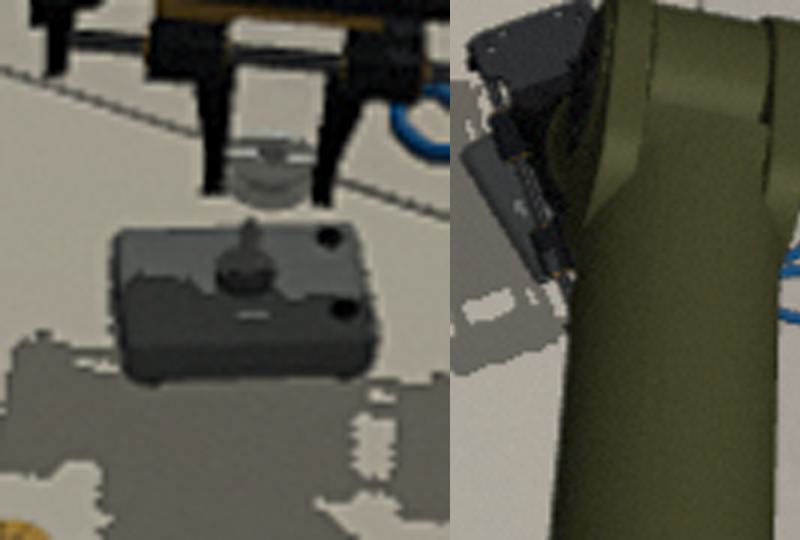

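The scene view now shows the bobbin between the fingers (crop 228–312, top ring near row 150, bottom near row 207). The spindle is clear below it at about (250,222). I'll measure both in this view.

Run:
```python
from h import *
S=cam('scene')
s=cv2.imread('pics/sw2.png').mean(2).round().astype(int)
print("cols 372..397");[print(v,s[v,372:398]) for v in range(130,160)]
for X in((.5762,-.1814,.104-.0198),(.5762,-.1814,.104-.0058),(.5805,-.1825,.036),(.5805,-.1825,.062)):
    p=proj(S,X);X=np.array(X);print(p,"per mm x",(proj(S,X+[.001,0,0])-p).round(3),"y",(proj(S,X+[0,.001,0])-p).round(3))
# predicted silhouette of the bobbin
P=np.array([proj(S,(.5762+.017*np.cos(a),-.1814+.017*np.sin(a),z)) for z in(.0842,.0982) for a in np.linspace(0,6.283,200)])
print("bob sil",P.min(0),P.max(0),"top-ring",P[200:].min(0),P[200:].max(0))
for r,z in((.013,.036),(.013,.03),(.00425,.058),(.00425,.04)):
    P=np.array([proj(S,(.5805+r*np.cos(a),-.1825+r*np.sin(a),z)) for a in np.linspace(0,6.283,200)]);print(r,z,P.min(0),P.max(0))
```

```text
cols 372..397
130 [145  63   0   7   2   0  94 163 153 149 148 148 148 147 147 148 148 147
 149 151 147  94   0   5   5   0]
131 [121  61   0   0   2  14 101 165 155 150 148 150 155 147 151 150 150 151
 151 155 137  20   0   6   0   0]
132 [ 89  72   0   1   1  18  97 158 145 140 140 143 143 147 159 149 148 147
 146 160 141  23   0   0   0   0]
133 [153 130   0   1   0  14  65  91  69  69  72  71  73  72  72  70 102 124
  96 153 141  22   3   5   0  25]
134 [162 145   0   0   2  36  82  97  94  97  93  65  66  63  65  75  77  72
  73  91 103   0   4   1   0  73]
135 [160 144  22   0   0  65 134 157 151 158 148  57  56  58  53  65  95  97
  96  96  75   0   3   0  13 100]
136 [160 144  18   0   0  28  66  80  77  76  87  93  61  60  57  84 142 159
 153 146 101   0   1   0  52 120]
137 [160 143  20   0   0  43  82  82  82  82  82  81  76  68  73  73  80  75
  80  77  49   0   1   0  97 168]
138 [161 144  16   0   0  63 104  80  82  82  85  86  87  86  86  83  84  84
  84  73   5   2   0  12 100 162]
139 [160 145   0   0   2  50  90  81  71  78  80  82  83  84  84  83  83  78
  71  69  
[... 1918 characters left out ...]
44 40
 51 56]
[383.59369916 139.73457921] per mm x [-0.389 -0.13 ] y [-0.167  0.242]
[384.17037095 135.15150592] per mm x [-0.393 -0.129] y [-0.169  0.242]
[380.26905877 153.97712628] per mm x [-0.373 -0.129] y [-0.163  0.242]
[381.24536124 145.98411189] per mm x [-0.381 -0.129] y [-0.166  0.242]
bob sil [376.40724054 130.53741726] [391.45155862 144.46064988] top-ring [376.90682949 130.53741726] [391.45155862 139.87439497]
0.013 0.036 [374.97765924 150.44552197] [385.56923152 157.5691488 ]
0.013 0.03 [374.78063182 152.24750819] [385.32595289 159.37079936]
0.00425 0.058 [379.33361433 146.07281282] [382.85267502 148.40117899]
0.00425 0.04 [378.68093564 151.60593904] [382.15355957 153.93469314]
```

send_rows --xyz '[[0.0027,-0.0054,0],[0,0,0.008],[0,0,0.007],[0,0,0],[0,0,0],[0,0,0]]' --rotation '[[0,0,0],[0,0,0],[0,0,0],[0,0,0],[0,0,0],[0,0,0]]' --jaw '[0,0,0,0,0,0]'

```text
time_s: 14.25
tool_pos: [0.582, -0.1822, 0.2524]
tool_rot: [-180.0, -0.0, -70.7]
force: [0.1, -1.4, 0.3]
grip_width: 0.0336
grasp_force: 15.0
```

Run:
```python
from h import *
from cell import env
g=env.get_obs();togo(.582,-.182,.066,-70.6)
S=cam('scene');s=S['image'];cv2.imwrite('pics/sw3.png',s);s=s.mean(2).round().astype(int)
print("cols 370..395");[print(v,s[v,370:396]) for v in range(136,158)]
x,y,z=g["tool_pos"]-[0,0,.1635]
print(proj(S,(x,y,z-.0198)),proj(S,(x,y,z-.0058)))
P=np.array([proj(S,(x+.017*np.cos(a),y+.017*np.sin(a),z-.0198)) for a in np.linspace(0,6.283,400)]);print(P[P[:,1].argmax()],P.min(0),P.max(0))
```

```text
t 14.25 grip [ 0.582  -0.1822  0.0889] rot [-1.800e+02 -1.000e-02 -7.066e+01] d_tool [-0.0002 -0.      0.0229] d in target frame [-0.0002 -0.      0.0229] rv [-0.     -0.0002 -0.001 ] F [ 0.1 -1.4  0.3] w 0.0336 gf 14.999919533729553
cols 370..395
136 [143   0   0   5   0  71 138 130 100 151 154 149 153 141 144 146 141 147
 143 138  20   0   5   1   0  73]
137 [143  30   0   6   0  70 112  71  71  73  72  71  70  69 105 134  96 126
  78  88  23   1   0   0  26 108]
138 [146  62   0   4   4  61 103  97  99  94  76  64  62  64  72  78  73  75
  78  67  11   2   5   0  67 136]
139 [147  68   0   0  14 103 168 164 169 142  77  58  59  52  81 116  94  94
 102  92   0   4   0   6  53  89]
140 [154 105   0   5  10  50  78  77  77  74  66  60  60  58  97 154 151 154
 157 138   0   1   0  47  99 102]
141 [151  98   0   0  26  55  75  83  83  82  84  79  74  72  72  77  78  75
  74  52   0   1   0  74 147 167]
142 [143  58   0   0  36  71  76  79  83  83  85  86  86  85  85  83  83  81
  84  66   0   0  16 104 168 156]
143 [144  54   0   0  35  75  85  73  64  77  82  84  85  83  83  83  80  7
[... 769 characters left out ...]
 50 52 55 70 84 82 83 81 81 81 82 83 86 83
 61 46]
152 [83 83 82 81 82 82 74 54 49 48 50 50 50 50 64 83 83 83 82 81 81 83 83 85
 87 87]
153 [82 85 82 82 85 75 35 23 25 37 53 52 50 33 35 66 84 83 83 82 82 82 83 83
 81 81]
154 [56 85 82 83 86 78 28 27 28 39 55 54 44 25 25 44 78 84 83 81 82 80 81 81
 81 80]
155 [58 83 86 85 88 70 18 27 31 31 40 45 37 29 26 37 69 85 85 81 81 83 85 83
 84 83]
156 [44 60 84 81 73 35 17 26 30 31 31 27 32 30 26 42 75 90 84 70 55 82 80 83
 82 82]
157 [48 45 44 43 47 44 33 21 22 35 49 27 29 27 20 34 59 85 72 40 44 41 43 40
 40 42]
[380.88606796 143.61674407] [381.42641683 139.13714499]
[381.46935851 148.32304235] [373.79939084 139.01654804] [387.98857598 148.32304235]
```

The bore and the spindle axis now line up to about 0.2 px. I'll descend gently and watch the force.

send_rows --xyz '[[0,0,0.003],[0,0,0.003],[0,0,0.002],[0,0,0.002],[0,0,0.001],[0,0,0]]' --rotation '[[0,0,0],[0,0,0],[0,0,0],[0,0,0],[0,0,0],[0,0,0]]' --jaw '[0,0,0,0,0,0]'

```text
time_s: 14.9
tool_pos: [0.5819, -0.1821, 0.2412]
tool_rot: [180.0, 0.0, -70.7]
force: [1.0, 0.1, -0.9]
grip_width: 0.0339
grasp_force: 15.0
```

```bash
python3 -c "
from h import *
from cell import env
togo(.582,-.182,.0558,-70.6);print(env.get_obs()['wrist_torque'].round(2))"
```

```text
t 14.9 grip [ 0.5819 -0.1821  0.0777] rot [ 1.7998e+02  1.0000e-02 -7.0660e+01] d_tool [-0.0001 -0.0002  0.0219] d in target frame [-0.0001 -0.0002  0.0219] rv [ 0.0003  0.0001 -0.001 ] F [ 1.   0.1 -0.9] w 0.0339 gf 15.000012069940567
[ 0.1   0.04 -0.  ]
```

send_rows --xyz '[[0,0,0.002],[0,0,0.002],[0,0,0.002],[0,0,0.002],[0,0,0.002],[0,0,0],[0,0,0]]' --rotation '[[0,0,0],[0,0,0],[0,0,0],[0,0,0],[0,0,0],[0,0,0],[0,0,0]]' --jaw '[0,0,0,0,0,0,0]'

```text
time_s: 15.6
tool_pos: [0.582, -0.1821, 0.2313]
tool_rot: [180.0, -0.0, -70.7]
force: [-0.2, -0.5, -0.9]
grip_width: 0.0336
grasp_force: 15.0
```

```bash
python3 -c "
from h import *
from cell import env
togo(.582,-.182,.0558,-70.6);print(env.get_obs()['wrist_torque'].round(2))
s=cam('scene')['image'];cv2.imwrite('pics/e3.png',cv2.resize(s[110:200,330:430],None,fx=6,fy=6,interpolation=2))"
```

```text
t 15.6 grip [ 0.582  -0.1821  0.0678] rot [179.99  -0.   -70.66] d_tool [-0.0001 -0.0001  0.012 ] d in target frame [-0.0001 -0.0001  0.012 ] rv [ 0.0001 -0.     -0.001 ] F [-0.2 -0.5 -0.9] w 0.0336 gf 14.99992847442627
[ 0.15  0.01 -0.  ]
```

send_rows --xyz '[[0,0,0.003],[0,0,0.003],[0,0,0.003],[0,0,0.002],[0,0,0.001],[0,0,0.001],[0,0,0],[0,0,0]]' --rotation '[[0,0,0],[0,0,0],[0,0,0],[0,0,0],[0,0,0],[0,0,0],[0,0,0],[0,0,0]]' --jaw '[0,0,0,0,0,0,0,0]'

```text
time_s: 16.45
tool_pos: [0.5818, -0.1821, 0.2192]
tool_rot: [180.0, 0.0, -70.7]
force: [-3.0, 0.8, 5.3]
grip_width: 0.0337
grasp_force: 15.0
```

```bash
python3 -c "
from h import *
from cell import env
togo(.582,-.182,.0558,-70.6);print(env.get_obs()['wrist_torque'].round(2))"
```

```text
t 16.45 grip [ 0.5817 -0.1821  0.0557] rot [179.96   0.   -70.66] d_tool [-0.     -0.0003 -0.0001] d in target frame [-0.     -0.0003 -0.0001] rv [ 0.0007  0.0001 -0.001 ] F [-3.   0.8  5.3] w 0.0337 gf 15.000651776790619
[ 0.29  0.66 -0.01]
```

There's contact at exactly the seat height (5 N). Release and retreat straight up, then back off to the side to clear the view.

send_rows --xyz '[[0,0,0],[0,0,0],[0,0,0],[0,0,0],[0,0,0],[0,0,-0.01],[0,0,-0.03],[0,0,-0.04],[0,0,-0.04],[0.03,0,-0.03],[0.04,0,0],[0.04,0,0],[0.04,0,0],[0.04,0,0],[0,0,0],[0,0,0]]' --rotation '[[0,0,0],[0,0,0],[0,0,0],[0,0,0],[0,0,0],[0,0,0],[0,0,0],[0,0,0],[0,0,0],[0,0,0],[0,0,0],[0,0,0],[0,0,0],[0,0,0],[0,0,0],[0,0,0]]' --jaw '[0.43,0.5,0.6,0.6,0.6,0.6,0.6,0.6,0.6,0.6,0.6,0.6,0.6,0.6,0.6,0.6]'

```text
time_s: 18.05
tool_pos: [0.6447, -0.3624, 0.3681]
tool_rot: [180.0, 0.0, -70.8]
force: [-0.2, 0.2, 0.5]
grip_width: 0.0522
grasp_force: 0.0
```

Run:
```python
from h import *
togo(.6,-.4,.2,-70.6)
S=cam('scene')['image'];T=cam('top')['image']
r=lambda a:cv2.resize(a,(400,300),interpolation=2)
cv2.imwrite('pics/f.png',np.vstack([np.hstack([r(S[130:190,340:420]),r(T[185:245,350:430])]),np.hstack([r(S[215:320,190:330]),r(T[130:250,180:340])])]))
```

```text
t 18.05 grip [ 0.6446 -0.3623  0.2046] rot [ 1.7998e+02  5.0000e-02 -7.0760e+01] d_tool [0.0209 0.0545 0.0046] d in target frame [0.0207 0.0545 0.0046] rv [ 0.0003  0.0008 -0.0028] F [-0.2  0.2  0.5] w 0.0522 gf 0.0
```

View pics/f.png

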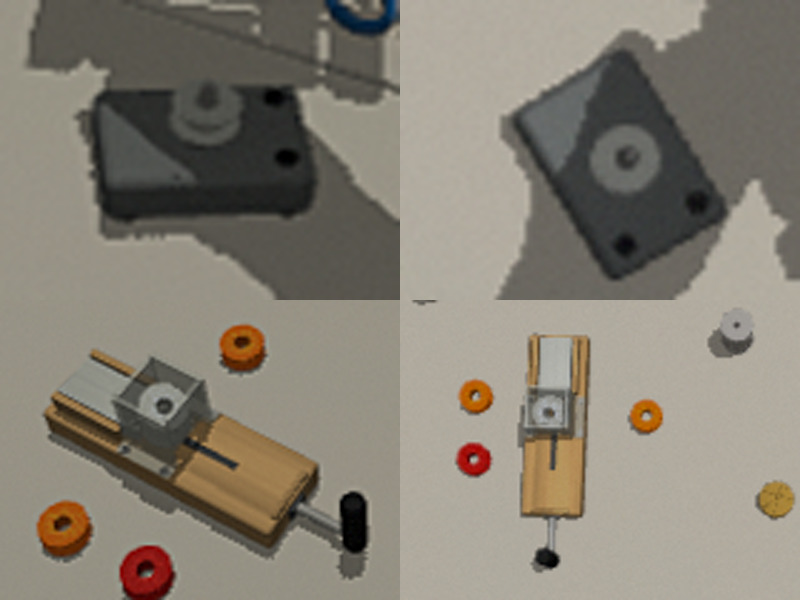

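The bobbin sits flat on the seat with the spindle up through its bore (top-right panel 627,157). The slide is home, the other bobbins are still in the magazine, and the surroundings are unmoved, so I'm handing it in.

```bash
python3 -c "
from cell import env
print(env.sign_off())"
```

```text
the job is handed in; nothing more can be done
None
```

The job is handed in at about 18 s of the 53 s allowed: one bobbin was drawn by pulling the slide to its stop, the slide is back home, and the bobbin sits flat on the winder's seat over the spindle, released, with the other bobbins still in the magazine and nothing else seen to have moved.

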